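# Put the gel polishes back behind their colour tips

## Task

Tidy the nail desk after a client: stand each of the four black-capped gel polish bottles (red, blue, green, yellow) upright in the rack pocket behind the false-nail tip of its own colour; the blue one was put back wrongly and stands in red's pocket. The bottles are glass: set them down on the pocket floor, do not drop or tip them. Leave the two white-capped bottles (base coat and top coat) standing where they are on the desk.

Things in the scene. Friction and masses are not known exactly. Their poses are not given: they have to be found in the camera images.
- red_mid (a point): Gel polish bottle with red glass and a slim black cap with a red dot on top. Upright, 85 mm tall: round glass body 32 mm across to 36 mm up, shoulder to 44 mm, then the cap, 19 mm across, from 46 to 85 mm up. About 60 g. This point is on its axis half-way up, 42.5 mm above its underside; z up along the bottle. It starts standing loose on the desk.
- blue_mid (a point): Gel polish bottle with blue glass and a slim black cap with a blue dot on top. Upright, 85 mm tall: round glass body 32 mm across to 36 mm up, shoulder to 44 mm, then the cap, 19 mm across, from 46 to 85 mm up. About 60 g. This point is on its axis half-way up, 42.5 mm above its underside; z up along the bottle. It starts in the rack, wrongly, in the pocket of the red tip, and stands on the pocket's floor.
- green_mid (a point): Gel polish bottle with green glass and a slim black cap with a green dot on top. Upright, 85 mm tall: round glass body 32 mm across to 36 mm up, shoulder to 44 mm, then the cap, 19 mm across, from 46 to 85 mm up. About 60 g. This point is on its axis half-way up, 42.5 mm above its underside; z up along the bottle. It starts standing loose on the desk.
- yellow_mid (a point): Gel polish bottle with yellow glass and a slim black cap with a yellow dot on top. Upright, 85 mm tall: round glass body 32 mm across to 36 mm up, shoulder to 44 mm, then the cap, 19 mm across, from 46 to 85 mm up. About 60 g. This point is on its axis half-way up, 42.5 mm above its underside; z up along the bottle. It starts standing loose on the desk.
- pocket_red (a point): Centre of the floor (4 mm above the desk) of red's rack pocket: the one right behind the red nail tip, 20 x 32 mm, that lies on the rack's front ledge 50 mm before this point. x: from tip to pocket, y: along the row, z: up. All six pockets: 50 x 50 mm inside, 54 mm apart in one straight row, clear 4 mm walls reaching 32 mm above the desk; front ledge 10 mm high (12.5 with tips).
- pocket_blue (a point): Centre of the floor (4 mm above the desk) of blue's rack pocket: the one right behind the blue nail tip, 20 x 32 mm, that lies on the rack's front ledge 50 mm before this point. x: from tip to pocket, y: along the row, z: up. The rack is fixed, white below, clear above. The four colours' pockets are its four middle ones, in any order.
- pocket_green (a point): Centre of the floor (4 mm above the desk) of green's rack pocket: the one right behind the green nail tip, 20 x 32 mm, that lies on the rack's front ledge 50 mm before this point. x: from tip to pocket, y: along the row, z: up. The rack's two end pockets (charcoal tip, nude tip) already hold their own loose bottles of the same shape, which stay.
- pocket_yellow (a point): Centre of the floor (4 mm above the desk) of yellow's rack pocket: the one right behind the yellow nail tip, 20 x 32 mm, that lies on the rack's front ledge 50 mm before this point. x: from tip to pocket, y: along the row, z: up. Of other things only low ones (glitter pots, a buffer block, under 30 mm) lie among the bottles; tall equipment stands clear at the desk's back and sides.
- base_coat_mid (a point): The base coat: a bottle of the same shape and size as the colours but with milky white glass and a WHITE cap, standing on the desk among them. To be left where it stands. This point is on its axis half-way up, 42.5 mm above its underside.
- top_coat_mid (a point): The top coat: a bottle of the same shape and size as the colours but with amber glass and a WHITE cap, standing on the desk among them. To be left where it stands. This point is on its axis half-way up, 42.5 mm above its underside.

How it is judged (in metres and radians):
At the end, for the whole second after the job is handed in: Red, blue, green and yellow each stand upright (within 7 degrees), at rest, on the floor of the pocket behind the tip of their own colour: axis within 15 mm of the pocket's centre, mid-point 37 to 48 mm above its floor. Base coat and top coat stand upright within 20 mm of where they stood (horizontal distance between red_mid and pocket_red below 0.015 m and z of red_mid in the frame of pocket_red between 0.037 and 0.048 m and angle between each of red_mid, blue_mid, green_mid, yellow_mid, base_coat_mid, top_coat_mid's own z axis and vertical below 0.12 rad and linear speed of each of red, blue, green, yellow below 0.02 m/s and horizontal distance between blue_mid and pocket_blue below 0.015 m and z of blue_mid in the frame of pocket_blue between 0.037 and 0.048 m and horizontal distance between green_mid and pocket_green below 0.015 m and z of green_mid in the frame of pocket_green between 0.037 and 0.048 m and horizontal distance between yellow_mid and pocket_yellow below 0.015 m and z of yellow_mid in the frame of pocket_yellow between 0.037 and 0.048 m and distance of each of base_coat_mid, top_coat_mid from where it was at the start of the episode below 0.02 m); the robot touches nothing.
It fails at once if the base coat bottle is shifted by more than 20 mm or tipped over (distance of base_coat_mid from where it was at the start of the episode above 0.02 m or angle between base_coat_mid's own z axis and vertical above 0.5 rad).
It fails at once if the top coat bottle is shifted by more than 20 mm or tipped over (distance of top_coat_mid from where it was at the start of the episode above 0.02 m or angle between top_coat_mid's own z axis and vertical above 0.5 rad).
It fails at once if a colour bottle is dropped or thrown: nothing holds it while its underside is more than about 30 mm above the desk ((height (world z) of red_mid above 0.075 m and contact force between red and anything else below 0.01 N) or (height (world z) of blue_mid above 0.075 m and contact force between blue and anything else below 0.01 N) or (height (world z) of green_mid above 0.075 m and contact force between green and anything else below 0.01 N) or (height (world z) of yellow_mid above 0.075 m and contact force between yellow and anything else below 0.01 N)).
It fails at once if a colour bottle is tipped over (angle between any of red_mid, blue_mid, green_mid, yellow_mid's own z axis and vertical above 1 rad).
It also fails if it takes over 109 s, if anything falls off the work surface, if the arm or the gripper's body presses on something with over 40 N, if the wrist force passes 120 N, or if a joint passes its speed limit or range.

## Robot

A 6-joint arm with a two-finger parallel gripper is mounted at the origin on the work surface. World frame = base frame: x ahead of the robot, y to its left, z up, the work surface at z = 0. Lengths are in m, angles in degrees, forces in N, time in s.
With the tool pointing down it reaches from about 0.3 to 0.75 m from the base axis. Payload 8.5 kg.
Tool frame: the origin (TCP) lies at the very end of the fingers, on their centre line; the grasp point (between the pads) lies 19 mm behind it; z points along the fingers, y is the line along which they close (so a half turn about z gives the same grasp; the last joint's range is limited). The gripper opens to 85 mm and grips with 20 to 120 N. Pads are 22 mm wide; open, the fingers measure 114 mm over their backs; the gripper's body (76 mm by 85 mm) begins 54 mm behind the grasp point. The pads swing forward as they close: fully open they stand 13 mm farther back than shut.
Start: joints at [-85.961, 21.807, 74.336, -0, 83.858, -12.336], TCP at [0.155, -0.528, 0.231] pointing down, gripper open.
Joint ranges: [-178.18, 178.18], [-50.72, 133.34], [12.68, 142.11], [-81.47, 261.47], [9.98, 163.14], [-165.26, 165.26]. Speed limits (degrees/s): [136.94, 136.94, 180, 180, 180, 180].

## Interface

Orientations are given as a 3x3 rotation matrix whose columns are the frame's x, y, z axes.
In Python, from rig import env, optics, spotter gives the robot as it stands.
- The arm moves only by the shell command python3 -m crank 'ROWS' [FORCE]. ROWS is JSON, one flat list of numbers, 5 for each row, row after row: the finger opening in cm, from 0 to 8.54, then the shift along the tool's x, y, z in cm, then the turn about the tool's z in rad. A call has exactly 8 rows; each row shifts and turns the commanded pose from where the row before left it, along the tool's axes as they then stand; what a row does not reach is not made up. A row lasts 1/12 s, in which the tool goes at most 41.7 mm and 7.16 degrees, less where a joint would pass 70% of its speed; a pose out of reach is approached as far as the arm can. A call is refused whole if a number of a shift passes 4.17 or a number of a turn 0.125, either way. A call with a gripper value outside its range is refused whole. The fingers move at their own pace and stop on an object; FORCE is the grip in N (left out, the last holds). Time passes only in rows, so rows that do not move let the fingers close, or fill a call up. It gives the time, the measured TCP pose, the force, the opening and the grip force at its end, in the units of the state.
- env.observe(): the state, without advancing time (a new reading comes with each control period).
- optics.get_image(name): name is "scene" or "top" or "wrist"; returns a dict with "color" (384x512x3 uint8, red, green, blue), "intrinsics" (3x3 intrinsics, pixels), "pose" (4x4, takes a point from camera to world coordinates). Camera axes: x right, y up, looking along -z (the intrinsics and any distortion apply to the point x, -y, -z); pixel columns grow to the right and rows downward; lengths in m; the calibration is good to about 2 mm. The wrist camera is an equidistant fisheye: a pixel r from the principal point sees the ray r / f radians off the axis. A picture is of the moment at which its call begins. There is no depth.
- env.close_job(): hands the job in; it is judged then, once.
Trained networks look in a picture, given as the dict that the camera call returned (one of the last four; its "shot" number tells which), for a name from the list of things; names that differ only in an ending like _2 or _b are one class to them, and where a whole thing is asked for, a point or a joint stands for the part that bears it (a point fixed in the world has none). Each returns a list of dicts, best first, with "score" (0 to 1); they miss things now and then, are a little off and sometimes report something else, mostly with a low value. They report only what shows in the picture. A call takes as long as a camera call.
- spotter.look_for(picture, query): "at" ([column, row] as shares, 0 to 1, of the picture: columns of its width, rows of its height, amid what is visible of it).
The state is a dict: "time_s": time; "q": joint angles; "qvel": joint speeds; "joint_efforts": joint torques, N m; "position": TCP position; "tool_rot": TCP orientation; "ft_force": force on the tool from outside, world axes, zero at the start; "wrist_torque": the same for the moment, N m; "grip_width": finger opening in m; "gripper_force": force on a finger pad.
Only numpy, scipy, OpenCV 4.12 (cv2) and the standard library are available. Lean on these libraries where they do the work, as an engineer would, in place of code of your own. Each camera call takes 0.05 s, during which the arm holds its last target. There are 200 camera calls.

## Working session

There is one attempt and no reset: what is moved stays moved. The work goes in short steps, Python scripts to look and compute and a shell command to move; the robot and the scene stay as the last step left them, time stands still between calls to the robot, and variables do not carry over. Pictures are saved under pics/ and viewed, at most 14 in all, crops included, and the job is handed in when it is done.

```bash
mkdir -p pics
cat > h.py <<'E'
from rig import env, optics, spotter
import numpy as np, cv2
def ray(im,px):
    K=np.array(im["intrinsics"]);T=np.array(im["pose"])
    d=np.array([(px[0]-K[0,2])/K[0,0],(px[1]-K[1,2])/K[1,1]])
    v=np.array([d[0],-d[1],-1.])
    return T[:3,3],T[:3,:3]@v
def hit(im,px,z):
    o,v=ray(im,px);return o+v*(z-o[2])/v[2]
def tri(rs):
    A=np.zeros((3,3));b=np.zeros(3)
    for o,v in rs:
        v=v/np.linalg.norm(v);P=np.eye(3)-np.outer(v,v);A+=P;b+=P@o
    return np.linalg.solve(A,b)
def save(im,n): cv2.imwrite("pics/"+n,im["color"][:,:,::-1])
E
python3 - <<'E'
from h import *
np.set_printoptions(precision=3,suppress=True)
s=env.observe();print(s["time_s"],s["position"],s["tool_rot"],s["grip_width"])
ims={n:optics.get_image(n) for n in("scene","top")}
for n,im in ims.items():
    save(im,n+"0.png");print(n,im.get("distortion"),[k for k in im],np.array(im["intrinsics"]).tolist(),np.array(im["pose"]))
for k in["red_mid","blue_mid","green_mid","yellow_mid","base_coat_mid","top_coat_mid","pocket_red","pocket_blue","pocket_green","pocket_yellow"]:
    z=.0425 if "mid" in k else .004
    if k=="blue_mid": z+=.004
    for n,im in ims.items():
        r=spotter.look_for(im,k)[:2]
        for d in r:
            p=np.array(d["at"])*[512,384];print(k,n,round(d["score"],2),p,hit(im,p,z))
a=cv2.resize(ims["top"]["color"],(800,600),interpolation=cv2.INTER_CUBIC);cv2.imwrite("pics/top0b.png",a[:,:,::-1])
E
```

```text
0.0 [ 0.155 -0.527  0.231] [[ 0.959  0.282 -0.   ]
 [ 0.282 -0.959  0.001]
 [ 0.    -0.001 -1.   ]] 0.08546454809873293
scene None ['color', 'intrinsics', 'pose', 'shot'] [[448.96015044547545, 0.0, 256.9406666717864], [0.0, 448.96015044547545, 191.6550037839078], [0.0, 0.0, 1.0]] [[-0.756 -0.485  0.439  0.984]
 [ 0.654 -0.577  0.489  0.479]
 [ 0.016  0.657  0.754  0.778]
 [ 0.     0.     0.     1.   ]]
top None ['color', 'intrinsics', 'pose', 'shot'] [[432.53122680282456, 0.0, 256.4436270884918], [0.0, 432.53122680282456, 196.1793085200846], [0.0, 0.0, 1.0]] [[ 0.007  0.998 -0.056  0.505]
 [-1.     0.006 -0.014 -0.02 ]
 [-0.014  0.056  0.998  1.042]
 [ 0.     0.     0.     1.   ]]
red_mid scene 0.87 [342.374 217.805] [0.468 0.171 0.043]
red_mid top 0.52 [182.426 239.194] [0.46  0.164 0.042]
blue_mid scene 0.63 [236.493 237.082] [0.668 0.069 0.047]
blue_mid top 0.7 [227.277 157.286] [0.65  0.062 0.046]
green_mid scene 0.83 [404.224 264.115] [0.461 0.323 0.042]
green_mid top 0.76 [116.685 242.112] [0.452 0.316 0.042]
green_mid top 0.41 [181.606 240.384] [0.457 0.166 0.042]
yellow_mid s
[... 471 characters left out ...]
 [ 0.587 -0.022  0.042]
pocket_red scene 0.74 [236.493 232.512] [0.642 0.036 0.004]
pocket_red scene 0.62 [259.277 232.282] [0.605 0.067 0.004]
pocket_red top 0.48 [226.918 177.101] [0.608 0.066 0.004]
pocket_blue scene 0.58 [246.579 220.8  ] [0.606 0.026 0.004]
pocket_blue scene 0.23 [260.71  233.587] [0.605 0.072 0.004]
pocket_blue top 0.67 [243.712 181.21 ] [0.598 0.025 0.004]
pocket_green scene 0.72 [238.49  235.814] [0.644 0.046 0.004]
pocket_green scene 0.44 [222.925 178.483] [ 0.568 -0.105  0.004]
pocket_green top 0.66 [286.106 193.382] [ 0.57  -0.077  0.004]
pocket_green top 0.3 [320.205 249.408] [ 0.436 -0.158  0.004]
pocket_yellow scene 0.56 [235.52  199.411] [ 0.586 -0.036  0.004]
```

View pics/top0b.png

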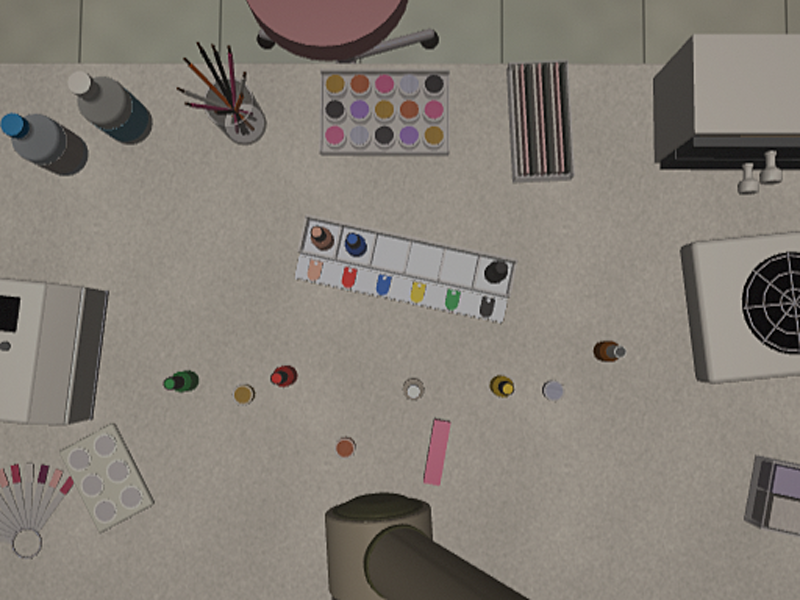

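View pics/scene0.png

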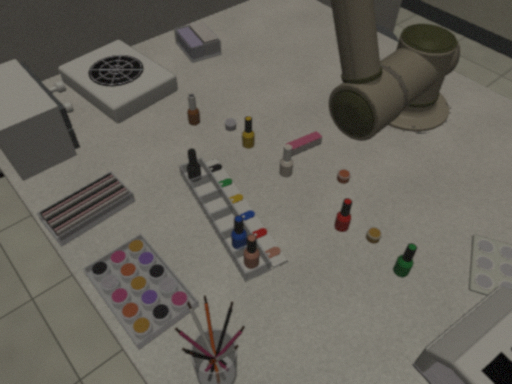

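Top view, left to right, shows tips nude, red, blue, yellow, green, charcoal (800-px image (315,270) to (487,307)). Blue bottle is in red's pocket at (355,244). Loose bottles: green (180,381), red (285,376), base (413,388), yellow (503,386), top coat (608,351). Next I'll segment colours for precise points.

Run:
```python
from h import *
np.set_printoptions(precision=4,suppress=True)
im=optics.get_image("top");sc=optics.get_image("scene")
def comps(im,c,r=13):
    c=np.array(c);x0,y0=(c-r).astype(int);w=im["color"][y0:y0+2*r,x0:x0+2*r]
    h=cv2.cvtColor(w,cv2.COLOR_RGB2HSV)
    m=((h[...,1]>110)&(h[...,2]>50)).astype(np.uint8)
    n,l,st,ce=cv2.connectedComponentsWithStats(m,connectivity=4)
    for i in range(1,n):
        if st[i,4]>=3:
            p=ce[i]+[x0,y0];yield p,st[i,4],np.median(h[l==i],axis=0)
for k,c,s in[("green",(115,244),(404,263)),("red",(182,241),(343,215)),("yellow",(322,247),(248,132)),("blue",(227,156),(238,233))]:
    for n,I,cc in(("top",im,c),("scene",sc,s)):
        for p,a,h in comps(I,cc): print(k,n,p,a,h,"z85",hit(I,p,.085+.004*(k=="blue"))[:2],"z20",hit(I,p,.02)[:2])
for k,c,s in[("Tred",(223,177),(260,233)),("Tblue",(245,182),(248,216)),("Tyel",(267,187),(236,198)),("Tgrn",(290,191),(225,183))]:
    for n,I,cc in(("top",im,c),("scene",sc,s)):
        for p,a,h in comps(I,cc,9): print(k,n,p,a,h,hit(I,p,.012)[:2])
def up(I,x,y,w,h,f): return cv2.resize(I["color"][y:y+h,x:x+w],None,fx=f,fy=f,interpolation=cv2.INTER_NEAREST)
a=up(im,185,135,150,75,5);b=up(im,100,225,250,35,3)
cv2.imwrite("pics/c1.png",np.vstack([a,b])[:,:,::-1])
```

```text
green top [117.661  243.0339] 59 [ 63. 124.  75.] z85 [0.4523 0.2999] z20 [0.4487 0.3216]
green top [107.625  245.1562] 32 [ 66.  138.  111.5] z85 [0.4474 0.3221] z20 [0.4435 0.3453]
green scene [404.1619 263.4   ] 105 [ 65. 148.  68.] z85 [0.49   0.3314] z20 [0.4436 0.3176]
red top [181.6963 240.0667] 135 [  2. 170. 103.] z85 [0.4599 0.1579] z20 [0.4568 0.17  ]
red scene [347.375 202.75 ] 16 [  1.  179.5  88. ] z85 [0.4613 0.1696] z20 [0.4123 0.1405]
red scene [342.3693 220.5739] 176 [  2.  167.   75.5] z85 [0.5029 0.1935] z20 [0.4577 0.1666]
yellow top [320.808 246.848] 125 [ 22. 180. 111.] z85 [ 0.4473 -0.1489] z20 [ 0.4434 -0.1576]
yellow scene [248.  119.5] 10 [ 23.  170.5  78. ] z85 [ 0.4487 -0.1558] z20 [ 0.3984 -0.2154]
yellow scene [247.8601 137.6993] 143 [ 23. 172.  72.] z85 [ 0.4902 -0.1069] z20 [ 0.4439 -0.1619]
blue top [225.0286 152.0857] 35 [110. 149. 135.] z85 [0.6555 0.0638] z20 [0.6664 0.0699]
blue top [227.6949 158.1017] 59 [112. 142.  85.] z85 [0.6421 0.0578] z20 [0.652  0.0634]
blue scene [238.2727 220.4545] 11 [111. 165.  71.] z85 [0.6592 0.0652] z20 [0.6267 0.0237]
blue scene [238.5679 238.1728] 162 [111. 153.  68.] z85 [0.6851 0.0976] z20 [0.6551 0.0594]
Tred top [222.8966 177.3103] 87 [  1. 176. 161.] [0.6068 0.075 ]
Tred scene [260.1395 232.3488] 86 [  2. 178. 114.] [0.6077 0.0727]
Tblue top [244.7529 182.0588] 85 [110. 152. 134.] [0.5957 0.0226]
Tblue scene [248.1667 214.55  ] 60 [111. 166.  95.] [0.5963 0.0202]
Tblue scene [240.1111 218.5   ] 18 [111.  165.5  83. ] [0.6165 0.0173]
Tyel top [266.7294 186.9294] 85 [ 25. 163. 164.] [ 0.5843 -0.03  ]
Tyel scene [236.4932 197.7534] 73 [ 23. 178. 119.] [ 0.5856 -0.033 ]
Tgrn top [288.8734 191.6076] 79 [ 66. 126. 122.] [ 0.5734 -0.0829]
Tgrn scene [226.3243 182.0541] 37 [ 65. 147.  84.] [ 0.5736 -0.0848]
```

View pics/c1.png

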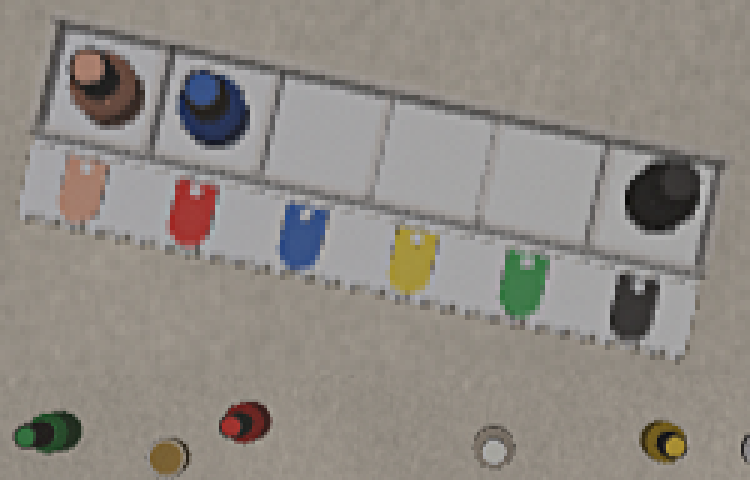

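```bash
cat >> h.py <<'E'
PK=dict(red=(.656,.0636),blue=(.645,.011),yellow=(.634,-.042),green=(.6225,-.0945))
BT=dict(blue=(.657,.0645),red=(.458,.168),green=(.448,.322),yellow=(.446,-.157))
def togo(x,y,z,a=-12.0):
    s=env.observe();R=np.array(s["tool_rot"]);d=R.T@(np.array([x,y,z])-s["position"])
    yaw=np.degrees(np.arctan2(R[1,1],R[0,1]))
    print("t",s["time_s"],"pos",np.round(s["position"],4),"w",round(s["grip_width"],4),"F",round(s["gripper_force"],1),"go cm",np.round(d*100,2),"turn",round(-np.radians(a-yaw),3))
E
python3 -m crank '[8.5,0,0,0,-0.125, 8.5,0,0,0,-0.125, 8.5,0,0,0,-0.125, 8.5,0,0,0,-0.125, 8.5,0,0,0,-0.125, 8.5,0,0,0,-0.125, 8.5,0,0,0,-0.125, 8.5,0,0,0,-0.125]' 30
python3 -m crank '[8.5,0,0,0,-0.075, 8.5,3.6,1.9,0,0, 8.5,3.6,1.9,0,0, 8.5,3.6,1.9,0,0, 8.5,3.6,1.9,0,0, 8.5,3.6,1.9,0,0, 8.5,3.6,1.9,0,0, 8.5,3.6,1.9,0,0]'
python3 -c "
from h import *
togo(*BT['blue'],.2)"
```

```text
time_s: 1.87
position: [0.1551, -0.5277, 0.2313]
tool_rot: [[0.275, 0.961, -0.0], [0.961, -0.275, -0.0], [-0.0, 0.0, -1.0]]
ft_force: [0.0, 0.1, -0.6]
grip_width: 0.0853
gripper_force: 0.0
time_s: 2.53
position: [0.3385, -0.3073, 0.2315]
tool_rot: [[0.209, 0.978, 0.0], [0.978, -0.209, -0.0], [-0.0, 0.0, -1.0]]
ft_force: [0.4, -0.1, -0.1]
grip_width: 0.0852
gripper_force: 0.0
t 2.5333 pos [ 0.3385 -0.3073  0.2315] w 0.0852 F 0.0 go cm [43.01 23.38  3.15] turn -0.001
```

```bash
python3 -m crank '[8.5,3.5,1.9,0,0, 8.5,3.5,1.9,0,0, 8.5,3.5,1.9,0,0, 8.5,3.5,1.9,0,0, 8.5,3.5,1.9,0,0, 8.5,3.5,1.9,0,0, 8.5,3.5,1.9,0,0, 8.5,3.5,1.9,0,0]' >/dev/null
python3 -m crank '[8.5,3.0,1.6,0,0, 8.5,3.0,1.6,0,0, 8.5,3.0,1.6,0,0, 8.5,3.0,1.6,0,0, 8.5,3.0,1.8,0,0, 8.5,0,0,1,0, 8.5,0,0,1,0, 8.5,0,0,1,0]' >/dev/null
python3 - <<'E'
from h import *
togo(*BT['blue'],.056)
im=optics.get_image("wrist");print(im["intrinsics"],np.round(im["pose"],3));save(im,"w1.png")
# predicted pixel of blue cap top and TCP
K=np.array(im["intrinsics"]);T=np.array(im["pose"])
def pr(P):
    p=T[:3,:3].T@(np.array(P)-T[:3,3]);v=np.array([p[0],-p[1],-p[2]]);th=np.arctan2(np.hypot(v[0],v[1]),v[2]);u=v[:2]/np.hypot(v[0],v[1])
    return np.round(K[:2,2]+K[0,0]*th*u,1)
print("cap",pr((*BT['blue'],.089)),[(k,pr((*v,.004))) for k,v in PK.items()])
for k in BT: print(k,pr((*BT[k],.085)))
for k in ["blue_mid"]:print([(np.round(np.array(d["at"])*[512,384],1),round(d["score"],2)) for d in spotter.look_for(im,k)[:2]])
E
```

```text
t 3.8667 pos [0.6557 0.0626 0.2001] w 0.0851 F 0.0 go cm [ 0.21  0.1  14.41] turn -0.0
[[297.31863964   0.         254.48617721]
 [  0.         297.31863964 188.21378522]
 [  0.           0.           1.        ]] [[ 0.978  0.198  0.061  0.671]
 [-0.207  0.937  0.282  0.135]
 [-0.002 -0.288  0.958  0.344]
 [ 0.     0.     0.     1.   ]]
cap [255.7 182.5] [('red', array([254.9, 163.8])), ('blue', array([255., 207.])), ('yellow', array([255.1, 246.4])), ('green', array([254.8, 280.7]))]
blue [255.7 181.3]
red [ 46.8 126.5]
green [21.3  0.9]
yellow [139.9 362.7]
[(array([254.2, 169.3]), 0.59)]
```

View pics/w1.png

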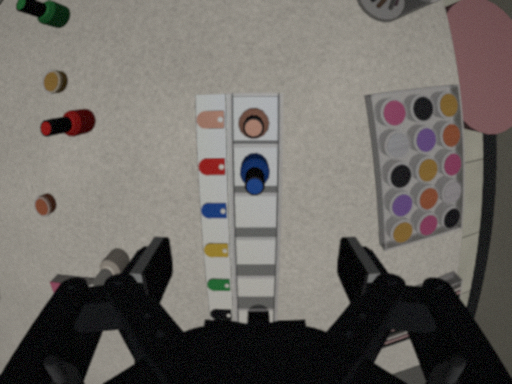

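The wrist view confirms it: the blue dot is at (255,186) against a predicted (256,182), and the red dot is at (46,128) against (47,127). The fingers straddle the rack clear of its neighbours. Descend and grip.

```bash
python3 -m crank '[8.5,0,0.1,2,0, 8.5,0,0,2,0, 8.5,0,0,2,0, 8.5,0,0,2,0, 8.5,0,0,2,0, 8.5,0,0,2,0, 8.5,0,0,1.6,0, 8.5,0,0,1.0,0]' 
python3 -m crank '[0,0,0,0,0, 0,0,0,0,0, 0,0,0,0,0, 0,0,0,0,0, 0,0,0,0,0, 0,0,0,0,0, 0,0,0,0,0, 0,0,0,0,0]' 30
python3 -c "
from h import *
togo(*PK['blue'],.12)"
```

```text
time_s: 4.63
position: [0.6563, 0.0616, 0.0541]
tool_rot: [[0.21, 0.978, -0.002], [0.978, -0.21, 0.0], [-0.0, -0.002, -1.0]]
ft_force: [-1.4, -0.1, 0.0]
grip_width: 0.085
gripper_force: 0.0
time_s: 5.3
position: [0.6575, 0.0626, 0.0562]
tool_rot: [[0.208, 0.978, 0.001], [0.978, -0.208, -0.0], [0.0, 0.001, -1.0]]
ft_force: [-1.4, 0.5, 5.7]
grip_width: 0.0181
gripper_force: 32.5
t 5.3 pos [0.6575 0.0626 0.0562] w 0.0181 F 32.5 go cm [-5.31 -0.14 -6.38] turn -0.0
```

```bash
python3 -m crank '[0,0,0,-1,0, 0,0,0,-1.5,0, 0,0,0,-1.5,0, 0,0,0,-1.5,0, 0,0,0,-0.9,0, 0,0,0,0,0, 0,0,0,0,0, 0,0,0,0,0]'
python3 -m crank '[0,-0.8,0,0,0, 0,-1.2,0,0,0, 0,-1.2,0,0,0, 0,-1.2,0,0,0, 0,-0.9,0,0,0, 0,0,0,0,0, 0,0,0,0,0, 0,0,0,0,0]'
python3 -c "
from h import *
togo(*PK['blue'],.055)
im=optics.get_image('wrist');save(im,'w2.png')"
```

```text
time_s: 5.97
position: [0.6566, 0.0627, 0.1183]
tool_rot: [[0.208, 0.978, -0.002], [0.978, -0.208, 0.0], [-0.0, -0.002, -1.0]]
ft_force: [-0.1, 0.1, -1.2]
grip_width: 0.0184
gripper_force: 32.0
time_s: 6.63
position: [0.6461, 0.0109, 0.1194]
tool_rot: [[0.209, 0.978, 0.0], [0.978, -0.209, 0.0], [0.0, 0.0, -1.0]]
ft_force: [0.5, 0.1, -1.0]
grip_width: 0.0176
gripper_force: 32.0
t 6.6333 pos [0.6461 0.0109 0.1194] w 0.0176 F 32.0 go cm [-0.01 -0.11  6.44] turn -0.001
```

View pics/w2.png

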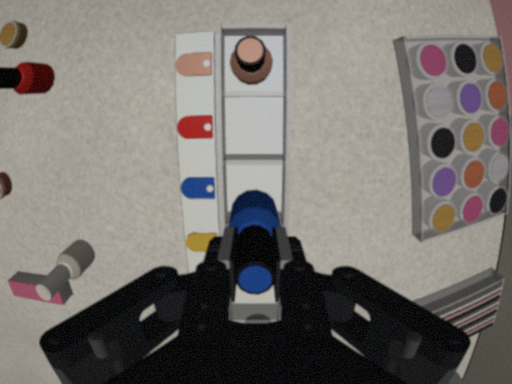

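Blue is held upright by the cap at (255,260), lined up behind the blue tip. Lower it.

```bash
python3 -m crank '[0,0,-0.1,1.2,0, 0,0,0,1.5,0, 0,0,0,1.5,0, 0,0,0,1.2,0, 0,0,0,0.5,0, 0,0,0,0.2,0, 0,0,0,0.2,0, 0,0,0,0,0]'
python3 -m crank '[0,0,0,0,0, 8.5,0,0,0,0, 8.5,0,0,0,0, 8.5,0,0,0,0, 8.5,0,0,0,0, 8.5,0,0,0,0, 8.5,0,0,0,0, 8.5,0,0,0,0]'
python3 -m crank '[8.5,0,0,-2,0, 8.5,0,0,-3,0, 8.5,0,0,-3,0, 8.5,0,0,-3,0, 8.5,0,0,-3,0, 8.5,0,0,-0.5,0, 8.5,0,0,0,0, 8.5,0,0,0,0]' >/dev/null
python3 -c "
from h import *
togo(*BT['red'],.2)
im=optics.get_image('top');save(im,'t2.png')"
```

```text
time_s: 7.35
position: [0.6454, 0.0112, 0.0567]
tool_rot: [[0.208, 0.978, 0.001], [0.978, -0.208, -0.0], [0.0, 0.001, -1.0]]
ft_force: [-0.3, -0.4, -1.0]
grip_width: 0.0178
gripper_force: 32.0
time_s: 8.02
position: [0.6451, 0.011, 0.0564]
tool_rot: [[0.208, 0.978, 0.0], [0.978, -0.208, -0.0], [-0.0, 0.0, -1.0]]
ft_force: [-0.8, 0.2, -0.4]
grip_width: 0.0852
gripper_force: 0.0
t 8.6833 pos [0.6448 0.011  0.2005] w 0.0851 F 0.0 go cm [ 11.46 -21.54   0.07] turn -0.001
```

```bash
python3 -m crank '[8.5,1.64,-3.08,0,0, 8.5,1.64,-3.08,0,0, 8.5,1.64,-3.08,0,0, 8.5,1.64,-3.08,0,0, 8.5,1.64,-3.08,0,0, 8.5,1.64,-3.08,0,0, 8.5,1.64,-3.08,0,0, 8.5,0,0,0,0]' >/dev/null
python3 - <<'E'
from h import *
togo(*BT['red'],.053)
im=optics.get_image("wrist");K=np.array(im["intrinsics"]);T=np.array(im["pose"])
c=im["color"];cv2.imwrite("pics/w3.png",np.hstack([c[100:300,150:350],optics.get_image("top")["color"][120:220,180:330].repeat(2,0).repeat(2,1)])[:,:,::-1])
p=T[:3,:3].T@(np.array([*BT['red'],.085])-T[:3,3]);v=np.array([p[0],-p[1],-p[2]]);n=np.hypot(v[0],v[1]);print(K[:2,2]+K[0,0]*np.arctan2(n,v[2])*v[:2]/n-[150,100])
E
```

```text
t 9.4 pos [0.4532 0.171  0.2001] w 0.0849 F 0.0 go cm [-0.19  0.6  14.71] turn 0.003
[111.09549373  85.67247788]
```

View pics/w3.png

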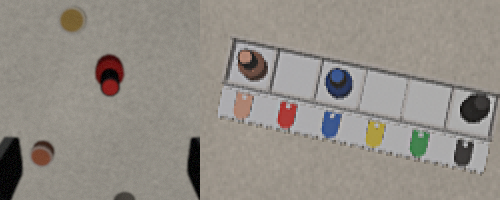

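Blue stands centred in its pocket, and the red dot at (110,87) in the crop matches the predicted (111,86). Descend and grip red.

```bash
python3 -m crank '[8.5,-0.1,0.2,2,0, 8.5,0,0,2,0, 8.5,0,0,2,0, 8.5,0,0,2,0, 8.5,0,0,2,0, 8.5,0,0,2,0, 8.5,0,0,1.6,0, 8.5,0,0,1.0,0]' 
python3 -c "
from h import *
togo(*BT['red'],.053)"
python3 -m crank '[0,0,0,0,0, 0,0,0,0,0, 0,0,0,0,0, 0,0,0,0,0, 0,0,0,0,0, 0,0,0,0,0, 0,0,0,0,0, 0,0,0,0,0]' 30
python3 -m crank '[0,0,0,-1,0, 0,0,0,-2,0, 0,0,0,-2.5,0, 0,0,0,-2.5,0, 0,0,0,-2.5,0, 0,0,0,-2.5,0, 0,0,0,-1.5,0, 0,0,0,0,0]'
python3 -c "
from h import *
togo(*PK['red'],.2)"
```

```text
time_s: 10.17
position: [0.4597, 0.1658, 0.0526]
tool_rot: [[0.21, 0.978, -0.004], [0.978, -0.21, -0.001], [-0.001, -0.004, -1.0]]
ft_force: [-0.4, -0.3, 0.2]
grip_width: 0.0853
gripper_force: 0.0
t 10.1667 pos [0.4597 0.1658 0.0526] w 0.0853 F 0.0 go cm [ 0.18 -0.22 -0.04] turn -0.002
time_s: 10.83
position: [0.4602, 0.1669, 0.0558]
tool_rot: [[0.208, 0.978, 0.001], [0.978, -0.208, 0.0], [0.0, 0.001, -1.0]]
ft_force: [-1.1, -1.3, 4.0]
grip_width: 0.0178
gripper_force: 33.5
time_s: 11.5
position: [0.461, 0.167, 0.2033]
tool_rot: [[0.208, 0.978, 0.006], [0.978, -0.208, 0.001], [0.002, 0.006, -1.0]]
ft_force: [0.1, 0.5, -0.7]
grip_width: 0.018
gripper_force: 33.1
t 11.5 pos [0.461  0.167  0.2033] w 0.018 F 33.1 go cm [-6.06 21.23  0.44] turn -0.0
```

```bash
python3 -m crank '[0,-0.6,2.1,0,0, 0,-1,3.5,0,0, 0,-1,3.5,0,0, 0,-1,3.5,0,0, 0,-1,3.5,0,0, 0,-0.9,3.1,0,0, 0,-0.56,2,0,0, 0,0,0,0,0]' >/dev/null
python3 -m crank '[0,0,0,0,0, 0,0,0,0,0, 0,0,0,1.5,0, 0,0,0,2,0, 0,0,0,2,0, 0,0,0,2,0, 0,0,0,2,0, 0,0,0,1,0]'
python3 -c "
from h import *
togo(*PK['red'],.0598)
im=optics.get_image('wrist');save(im,'w4.png')"
```

```text
time_s: 12.83
position: [0.6527, 0.0643, 0.0931]
tool_rot: [[0.207, 0.978, -0.004], [0.978, -0.207, 0.0], [-0.0, -0.004, -1.0]]
ft_force: [-0.8, 0.4, -0.8]
grip_width: 0.0176
gripper_force: 33.1
t 12.8333 pos [0.6527 0.0643 0.0931] w 0.0176 F 33.1 go cm [-0.    0.35  3.32] turn 0.0
```

View pics/w4.png

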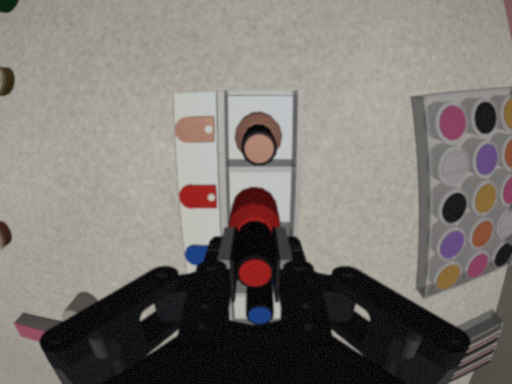

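Red hangs upright over its pocket, between the pocket walls (columns 228–290). Lower it.

```bash
python3 -m crank '[0,0,0.3,0,0, 0,0,0,0.8,0, 0,0,0,1.0,0, 0,0,0,0.8,0, 0,0,0,0.3,0, 0,0,0,0.2,0, 0,0,0,0.1,0, 0,0,0,0,0]'
python3 -m crank '[0,0,0,0,0, 0,0,0,0.1,0, 0,0,0,0,0, 0,0,0,0.1,0, 0,0,0,0,0, 0,0,0,0,0, 0,0,0,0,0, 0,0,0,0,0]'
```

```text
time_s: 13.55
position: [0.6576, 0.0627, 0.0633]
tool_rot: [[0.209, 0.978, 0.0], [0.978, -0.209, 0.0], [0.0, 0.0, -1.0]]
ft_force: [-0.6, 0.4, -0.4]
grip_width: 0.0176
gripper_force: 33.1
time_s: 14.22
position: [0.6576, 0.0627, 0.0614]
tool_rot: [[0.208, 0.978, 0.0], [0.978, -0.208, 0.0], [0.0, 0.0, -1.0]]
ft_force: [0.5, 0.3, -0.5]
grip_width: 0.0177
gripper_force: 33.1
```

Lower to contact in 1 mm steps.

```bash
python3 -m crank '[0,0,0,0.1,0, 0,0,0,0,0, 0,0,0,0.1,0, 0,0,0,0,0, 0,0,0,0,0, 0,0,0,0,0, 0,0,0,0,0, 0,0,0,0,0]' | grep -E 'pos|ft'
python3 -m crank '[0,0,0,0.1,0, 0,0,0,0,0, 0,0,0,0,0, 0,0,0,0,0, 0,0,0,0,0, 0,0,0,0,0, 0,0,0,0,0, 0,0,0,0,0]' | grep -E 'pos|ft'
```

```text
position: [0.6577, 0.0628, 0.0598]
ft_force: [-1.3, 0.3, 5.5]
position: [0.6578, 0.0628, 0.0598]
ft_force: [-4.1, 0.1, 11.3]
```

```bash
python3 -m crank '[0,0,0,-0.1,0, 2.5,0,0,0,0, 8.5,0,0,0,0, 8.5,0,0,0,0, 8.5,0,0,0,0, 8.5,0,0,0,0, 8.5,0,0,0,0, 8.5,0,0,0,0]' | grep -E 'pos|ft|grip'
python3 -m crank '[8.5,0,0,-2,0, 8.5,0,0,-3,0, 8.5,0,0,-3,0, 8.5,0,0,-3,0, 8.5,0,0,-2.5,0, 8.5,0,0,-0.5,0, 8.5,0,0,0,0, 8.5,0,0,0,0]' >/dev/null
python3 -c "
from h import *
togo(*BT['yellow'],.2)"
```

```text
position: [0.6576, 0.0627, 0.0592]
ft_force: [0.6, -1.7, 0.8]
grip_width: 0.0852
gripper_force: 0.0
t 16.8833 pos [0.6572 0.0628 0.1983] w 0.0849 F 0.0 go cm [-25.9  -16.08  -0.14] turn -0.001
```

```bash
python3 -m crank '[8.5,-3.24,-2.01,0,0, 8.5,-3.24,-2.01,0,0, 8.5,-3.24,-2.01,0,0, 8.5,-3.24,-2.01,0,0, 8.5,-3.24,-2.01,0,0, 8.5,-3.24,-2.01,0,0, 8.5,-3.24,-2.01,0,0, 8.5,-3.24,-2.01,0,0]' >/dev/null
python3 -m crank '[8.5,0,0,0,0, 8.5,0,0,0,0, 8.5,0,0,0,0, 8.5,0,0,0,0, 8.5,0,0,0,0, 8.5,0,0,0,0, 8.5,0,0,0,0, 8.5,0,0,0,0]' >/dev/null
cat >> h.py <<'E'
def wpx(im,P):
    K=np.array(im["intrinsics"]);T=np.array(im["pose"])
    p=T[:3,:3].T@(np.array(P)-T[:3,3]);v=np.array([p[0],-p[1],-p[2]]);n=np.hypot(v[0],v[1])
    return K[:2,2]+K[0,0]*np.arctan2(n,v[2])*v[:2]/n
def wcheck(k,name):
    togo(*BT[k],.057)
    im=optics.get_image("wrist");c=im["color"]
    print(k,"pred in crop",wpx(im,(*BT[k],.085))-[150,100])
    t=optics.get_image("top")["color"][120:220,180:330].repeat(2,0).repeat(2,1)
    cv2.imwrite("pics/"+name,np.hstack([c[100:300,150:350],t])[:,:,::-1])
E
python3 -c "
from h import *
wcheck('yellow','w5.png')"
```

```text
t 18.2167 pos [ 0.4465 -0.1569  0.1992] w 0.0846 F 0.0 go cm [-0.03 -0.04 14.22] turn 0.0
yellow pred in crop [104.15627585  84.13365619]
```

View pics/w5.png

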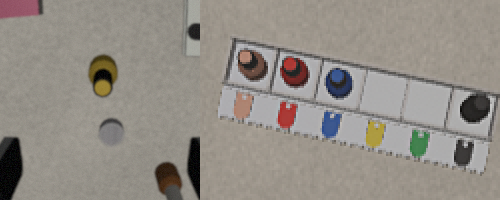

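Red is in its pocket. The yellow dot is at (103,88) against a predicted 84, about 3 mm toward tool -x. Grip yellow.

```bash
python3 -m crank '[8.5,-0.3,0,2,0, 8.5,0,0,2,0, 8.5,0,0,2,0, 8.5,0,0,2,0, 8.5,0,0,2,0, 8.5,0,0,2,0, 8.5,0,0,1.4,0, 8.5,0,0,0.8,0]' | grep -E 'pos|ft'
python3 -m crank '[0,0,0,0,0, 0,0,0,0,0, 0,0,0,0,0, 0,0,0,0,0, 0,0,0,0,0, 0,0,0,0,0, 0,0,0,0,0, 0,0,0,0,0]' 30
python3 -m crank '[0,0,0,-1,0, 0,0,0,-2,0, 0,0,0,-2.5,0, 0,0,0,-2.5,0, 0,0,0,-2.5,0, 0,0,0,-2.5,0, 0,0,0,-1.2,0, 0,0,0,0,0]' |grep -E 'ft|grip'
python3 -c "
from h import *
togo(*PK['yellow'],.2)"
```

```text
position: [0.4452, -0.1598, 0.0559]
ft_force: [0.7, -0.3, 0.6]
time_s: 19.65
position: [0.446, -0.1604, 0.0578]
tool_rot: [[0.208, 0.978, 0.001], [0.978, -0.208, -0.001], [-0.001, 0.001, -1.0]]
ft_force: [-0.8, -0.2, 6.5]
grip_width: 0.0179
gripper_force: 32.9
ft_force: [-0.2, -0.9, -1.6]
grip_width: 0.0178
gripper_force: 32.4
t 20.3167 pos [ 0.4464 -0.1606  0.2017] w 0.0178 F 32.4 go cm [15.51 15.88  0.21] turn -0.0
```

```bash
python3 -m crank '[0,1.2,1.2,0,0, 0,2,2,0,0, 0,2.6,2.6,0,0, 0,2.6,2.6,0,0, 0,2.6,2.6,0,0, 0,2.3,2.5,0,0, 0,1.4,1.5,0,0, 0,0.8,0.8,0,0]' >/dev/null
python3 -m crank '[0,0,0,0,0, 0,0,0,0,0, 0,0,0,1.5,0, 0,0,0,2,0, 0,0,0,2,0, 0,0,0,2,0, 0,0,0,2,0, 0,0,0,0.5,0]' | grep ft
python3 -m crank '[0,0,0,0,0, 0,0,0,0,0, 0,0,0,0,0, 0,0,0,0,0, 0,0,0,0,0, 0,0,0,0,0, 0,0,0,0,0, 0,0,0,0,0]' | grep grip
python3 -c "
from h import *
togo(*PK['yellow'],.0618)
im=optics.get_image('wrist');save(im,'w6.png')"
```

```text
ft_force: [-0.6, 0.2, -0.9]
grip_width: 0.0174
gripper_force: 32.3
t 22.3167 pos [ 0.6325 -0.0415  0.0995] w 0.0174 F 32.3 go cm [-0.02  0.15  3.77] turn -0.001
```

View pics/w6.png

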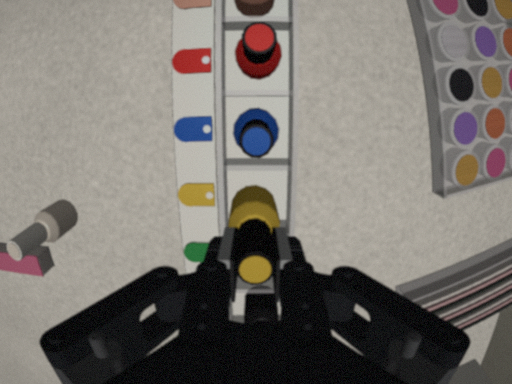

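Yellow hangs upright over its pocket, with red and blue standing well in theirs. Lower it.

```bash
python3 -m crank '[0,0,0.1,0.6,0, 0,0,0,0.9,0, 0,0,0,0.9,0, 0,0,0,0.6,0, 0,0,0,0.4,0, 0,0,0,0.1,0, 0,0,0,0,0, 0,0,0,0,0]' | grep -E 'pos|ft'
python3 -m crank '[0,0,0,0.1,0, 0,0,0,0,0, 0,0,0,0.1,0, 0,0,0,0,0, 0,0,0,0,0, 0,0,0,0,0, 0,0,0,0,0, 0,0,0,0,0]' | grep -E 'pos|ft'
```

```text
position: [0.6336, -0.0418, 0.0645]
ft_force: [-0.3, 0.9, -0.8]
position: [0.6335, -0.0417, 0.0624]
ft_force: [-0.3, 0.0, -0.1]
```

```bash
python3 -m crank '[0,0,0,0.1,0, 0,0,0,0,0, 0,0,0,0,0, 0,0,0,0,0, 2.5,0,0,0,0, 8.5,0,0,0,0, 8.5,0,0,0,0, 8.5,0,0,0,0]' | grep -E 'pos|ft'
python3 -m crank '[8.5,0,0,0,0, 8.5,0,0,0,0, 8.5,0,0,-2,0, 8.5,0,0,-3,0, 8.5,0,0,-3,0, 8.5,0,0,-3,0, 8.5,0,0,-2.3,0, 8.5,0,0,-0.5,0]' |grep -E 'pos|grip'
python3 -c "
from h import *
togo(*BT['green'],.2)"
```

```text
position: [0.6334, -0.0417, 0.061]
ft_force: [-0.2, 0.2, -0.2]
position: [0.6347, -0.042, 0.204]
grip_width: 0.0851
gripper_force: 0.0
t 25.0333 pos [ 0.6347 -0.042   0.204 ] w 0.0851 F 0.0 go cm [ 31.71 -25.85   0.19] turn -0.0
```

```bash
python3 -m crank '[8.5,2.64,-2.15,0,0, 8.5,2.64,-2.15,0,0, 8.5,2.64,-2.15,0,0, 8.5,2.64,-2.15,0,0, 8.5,2.64,-2.15,0,0, 8.5,2.64,-2.15,0,0, 8.5,2.64,-2.15,0,0, 8.5,2.64,-2.15,0,0]' >/dev/null
python3 -m crank '[8.5,2.64,-2.15,0,0, 8.5,2.64,-2.15,0,0, 8.5,2.64,-2.15,0,0, 8.5,2.64,-2.15,0,0, 8.5,0,0,0,0, 8.5,0,0,0,0, 8.5,0,0,0,0, 8.5,0,0,0,0]' >/dev/null
python3 -c "
from h import *
wcheck('green','w7.png')"
```

```text
t 26.3667 pos [0.4476 0.3211 0.199 ] w 0.0849 F 0.0 go cm [ 0.11  0.02 14.2 ] turn -0.002
green pred in crop [104.89306838  82.8356127 ]
```

View pics/w7.png

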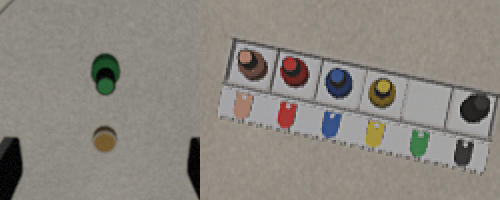

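Yellow is placed. The green dot at (106,86) is within about 2–3 mm of prediction. Grip green.

```bash
python3 -m crank '[8.5,-0.1,0.1,2,0, 8.5,0,0,2,0, 8.5,0,0,2,0, 8.5,0,0,2,0, 8.5,0,0,2,0, 8.5,0,0,2,0, 8.5,0,0,1.4,0, 8.5,0,0,0.8,0]' | grep -E 'pos|ft'
python3 -m crank '[0,0,0,0,0, 0,0,0,0,0, 0,0,0,0,0, 0,0,0,0,0, 0,0,0,0,0, 0,0,0,0,0, 0,0,0,0,0, 0,0,0,0,0]' 30
python3 -m crank '[0,0,0,-1,0, 0,0,0,-2,0, 0,0,0,-2.5,0, 0,0,0,-2.5,0, 0,0,0,-2.5,0, 0,0,0,-2.5,0, 0,0,0,-1.2,0, 0,0,0,0,0]' |grep -E 'ft|grip'
python3 -c "
from h import *
togo(*PK['green'],.2)"
```

```text
position: [0.4478, 0.3197, 0.0556]
ft_force: [-0.3, -0.3, -0.1]
time_s: 27.8
position: [0.4482, 0.3209, 0.0581]
tool_rot: [[0.208, 0.978, 0.001], [0.978, -0.208, 0.001], [0.001, 0.001, -1.0]]
ft_force: [-0.8, -0.7, 6.2]
grip_width: 0.0179
gripper_force: 29.6
ft_force: [0.7, 0.1, -0.4]
grip_width: 0.0178
gripper_force: 29.6
t 28.4667 pos [0.4488 0.3211 0.2027] w 0.0178 F 29.6 go cm [-37.04  25.65   0.27] turn -0.0
```

```bash
python3 -m crank '[0,-1.4,1,0,0, 0,-2.4,1.7,0,0, 0,-2.7,1.9,0,0, 0,-2.7,1.9,0,0, 0,-2.7,1.9,0,0, 0,-2.7,1.9,0,0, 0,-2.7,1.9,0,0, 0,-2.7,1.9,0,0]' >/dev/null
python3 -m crank '[0,-2.7,1.9,0,0, 0,-2.7,1.9,0,0, 0,-2.7,1.9,0,0, 0,-2.7,1.9,0,0, 0,-2.7,1.9,0,0, 0,-2,1.4,0,0, 0,-1.5,0.8,0,0, 0,-0.7,0,0,0]' >/dev/null
python3 -m crank '[0,0,0,0,0, 0,0,0,0,0, 0,0,0,1.5,0, 0,0,0,2,0, 0,0,0,2,0, 0,0,0,2,0, 0,0,0,2,0, 0,0,0,0.5,0]' | grep ft
python3 -m crank '[0,0,0,0,0, 0,0,0,0,0, 0,0,0,0,0, 0,0,0,0,0, 0,0,0,0,0, 0,0,0,0,0, 0,0,0,0,0, 0,0,0,0,0]' | grep grip
python3 -c "
from h import *
togo(*PK['green'],.0621)
im=optics.get_image('wrist');save(im,'w8.png')"
```

```text
ft_force: [-0.4, 0.9, -1.8]
grip_width: 0.0178
gripper_force: 29.6
t 31.1333 pos [ 0.6217 -0.1019  0.0995] w 0.0178 F 29.6 go cm [ 0.74 -0.08  3.74] turn -0.001
```

View pics/w8.png

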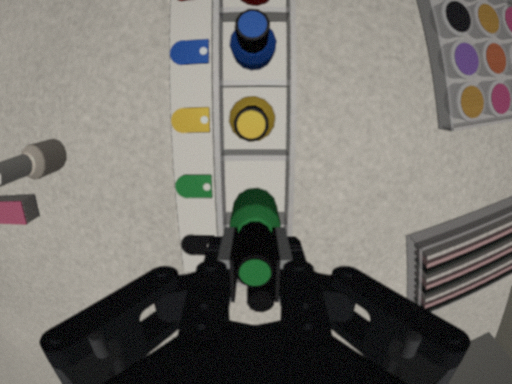

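Green hangs upright, 7 mm too far toward the charcoal pocket. Shift it back, then lower.

```bash
python3 -m crank '[0,0.4,0,0,0, 0,0.35,-0.1,0,0, 0,0,0,0,0, 0,0,0,0.6,0, 0,0,0,0.9,0, 0,0,0,0.9,0, 0,0,0,0.6,0, 0,0,0,0.3,0]' | grep -E 'pos|ft'
python3 -m crank '[0,0,0,0.1,0, 0,0,0,0,0, 0,0,0,0.1,0, 0,0,0,0,0, 0,0,0,0,0, 0,0,0,0,0, 0,0,0,0,0, 0,0,0,0,0]' | grep -E 'pos|ft'
```

```text
position: [0.6216, -0.0941, 0.0646]
ft_force: [-0.4, 0.3, -0.5]
position: [0.6223, -0.0942, 0.0644]
ft_force: [0.2, 0.4, -1.1]
```

```bash
python3 -m crank '[0,0,0,0.1,0, 0,0,0,0.1,0, 0,0,0,0,0, 0,0,0,0,0, 0,0,0,0,0, 0,0,0,0,0, 0,0,0,0,0, 0,0,0,0,0]' | grep -E 'pos|ft'
```

```text
position: [0.6223, -0.0942, 0.0623]
ft_force: [-1.2, 0.8, -1.1]
```

```bash
python3 -m crank '[0,0,0,0.1,0, 0,0,0,0,0, 0,0,0,0,0, 0,0,0,0,0, 2.5,0,0,0,0, 8.5,0,0,0,0, 8.5,0,0,0,0, 8.5,0,0,0,0]' | grep -E 'pos|ft'
python3 -m crank '[8.5,0,0,0,0, 8.5,0,0,0,0, 8.5,0,0,-2,0, 8.5,0,0,-3,0, 8.5,0,0,-3,0, 8.5,0,0,-3,0, 8.5,0,0,-2.3,0, 8.5,0,0,-0.5,0]' |grep -E 'pos|grip'
python3 -m crank '[8.5,0,-2,0,0, 8.5,0,-3,0,0, 8.5,0,-3,0,0, 8.5,0,-3,0,0, 8.5,0,-3,0,0, 8.5,0,-2,0,0, 8.5,0,0,0,0, 8.5,0,0,0,0]' |grep -E 'pos|grip'
python3 - <<'E'
from h import *
im=optics.get_image("top");sc=optics.get_image("scene");f=lambda a,k:cv2.resize(a,None,fx=k,fy=k,interpolation=cv2.INTER_CUBIC)
a=f(im["color"][130:265,90:410],2.5);b=f(sc["color"][90:290,150:410],2.5)[:, :]
b=cv2.resize(b,(400,308));p=np.zeros((308,400,3),np.uint8)
cv2.imwrite("pics/f.png",np.vstack([cv2.resize(a,(680,287)),np.hstack([b,p[:,:280]])])[:,:,::-1])
E
```

```text
position: [0.6222, -0.0942, 0.0612]
ft_force: [-0.2, 0.4, 0.5]
position: [0.6235, -0.0946, 0.204]
grip_width: 0.0851
gripper_force: 0.0
position: [0.4655, -0.0608, 0.1993]
grip_width: 0.085
gripper_force: 0.0
```

View pics/f.png

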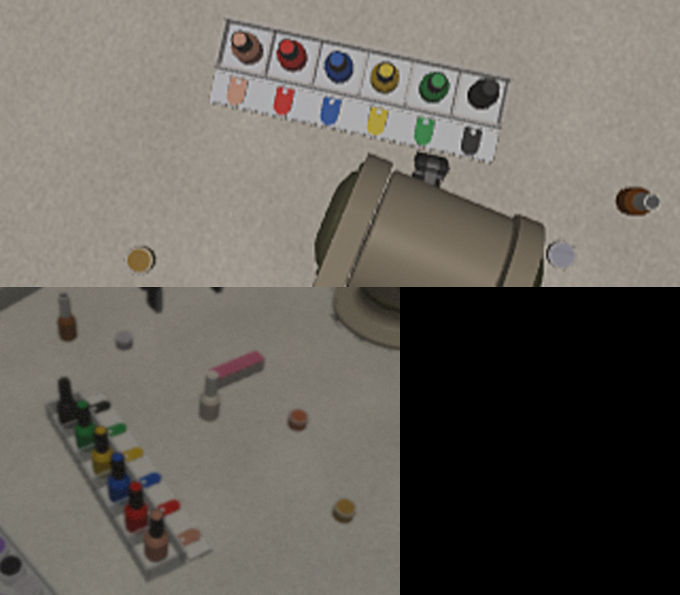

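All four colours stand in their pockets, base and top coat are untouched, and the arm is clear.

```bash
python3 -c "
from rig import env
print(env.close_job())"
```

```text
the job is handed in; nothing more can be done
None
```

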